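Roll the indexing block slot-up and lay it in the gate test frame

TASK

Roll the slotted hexagonal indexing block over on the table until its slotted flat faces straight up and it rests flat there. Then lift it and lay it gently in the gate test frame, one hexagonal head squarely down in each of the two saddles, slot still facing up, and let go. Never let it drop, and leave the plain indexing block, the spinner, and the brass cup with its ball where they are.

Things in the scene. Friction and masses are not known exactly. Their poses are not given: they have to be found in the camera images.
- block_center (a point): Centre of the loose slotted block, white plastic, 0.35 to 0.57 kg; in mm: 150 long. Two hexagonal heads in line, 64 across flats, 74 across corners, 42 long, joined by a round waist, diameter 40, length 66. x: long axis. z: out of the slotted flat, the only one with a lengthwise slot (on both heads). Lying on a flat, the centre is 32 up. At the start the slotted flat is 120 degrees from up, to one side or the other.
- slot (a point): Middle of the slotted flat, level with the flats of the two heads (at the waist, so in the air), 32 mm from the block's centre. The slots, one in each head, are in line along the block, 16 mm wide, 6 mm deep, open at both ends. The opposite flat of each head shows the round steel end, 16 mm across, of a dowel set flush. Axes as the block's.
- plain_center (a point): Centre of the plain indexing block: the same size, shape and material as the slotted one, with no slot and no dowels. x axis: its long axis. Loose; it is to be left alone.
- cradle (a point): Point midway between the two dark steel saddles of the fixed gate test frame, level with their floors, 16 mm above the table. y: from saddle to saddle, along which the block lies (either way round); z up; x towards the gate. In mm: saddles centred at y -54 and +54, each 26 long; flat floor 61 wide between lips 12 high (5 mm play each side). A seated block's centre is 32 above this point.
- frame: The fixed gate test frame; origin on the table under the cradle point, same axes. Aluminium base plate 6 mm thick, x from -55 to +165 mm, y from -95 to +95 mm. The small gate portal, 72 mm high above the table and 78 mm wide, stands across x = 130 mm.
- gate (a joint): Swing of the little steel wire gate on its pivot in the portal of the frame, in rad: 0 hangs down, grows as the wire swings away from the saddles. It has no part in the job.
- cup: Brass saucer cup, 72 mm across and 26 mm high, fixed on the table; origin at the centre of its underside. The ball lies in it.
- ball_center (a point): Centre of the chrome pinball, 27 mm in diameter, lying loose in the brass cup.
- spinner_center (a point): Spinner: an orange plastic plate in a steel bracket, 30 by 76 mm and 52 mm high, loose, standing on the table; the point lies half-way up its middle.
There are look-alikes about, which are no part of the job. Leave any black or turquoise look-alike of the part that bears block_center alone.

How it is judged:
By the outcome, as a careful person would: the job done as asked, in the order asked, and still so for the second after the job is handed in, with the robot touching nothing.
It also fails if it takes over 67 s, if anything falls off the work surface, if the arm or the gripper's body presses on something with over 40 N, if the wrist force passes 120 N, or if a joint passes its speed limit or range.

ROBOT

A 6-joint arm with a two-finger parallel gripper is mounted at the origin on the work surface. World frame = base frame: x ahead of the robot, y to its left, z up, the work surface at z = 0. Lengths are in m, angles in rad, forces in N, time in s.
With the tool pointing down it reaches from about 0.375 to 0.975 m from the base axis. Payload 3.8 kg.
Tool frame: the origin (TCP) lies at the very end of the fingers, on their centre line; the grasp point (between the pads) lies 19 mm behind it; z points along the fingers, y is the line along which they close (so a half turn about z gives the same grasp; the last joint's range is limited). The gripper opens to 85 mm and grips with 20 to 120 N. Pads are 22 mm wide; open, the fingers measure 114 mm over their backs; the gripper's body (76 mm by 85 mm) begins 54 mm behind the grasp point. The pads swing forward as they close: fully open they stand 13 mm farther back than shut.
Start: joints at [1.135, 0.264, 1.604, -0, 1.274, -0.037], TCP at [0.262, 0.622, 0.231] pointing down, gripper open.
Joint ranges: [-2.63, 2.63], [-0.94, 2.18], [0.31, 2.57], [-1.31, 4.45], [0, 2.66], [-2.55, 2.55]. Speed limits (rad/s): [2.57, 2.57, 3.14, 3.14, 3.14, 3.14].

INTERFACE

Orientations are given as a unit quaternion [x, y, z, w].
In Python, from workcell import read_state, vision, job_done gives the robot as it stands.
- The arm moves only by the shell command python3 -m jog 'ROWS' [FORCE]. ROWS is JSON, a list of rows, each an object of numbers: "hand": the opening, from -1 (shut) to 1 (fully open); "x", "y", "z": the shift along the world's x, y, z in m; "wx", "wy", "wz": the turn, a rotation vector about the world's x, y, z in rad. A call has 1 to 20 rows; each row shifts and turns the commanded pose from where the row before left it; what a row does not reach is not made up. A row lasts 1/12 s, in which the tool goes at most 41.7 mm and 7.16 degrees, less where a joint would pass 70% of its speed; a pose out of reach is approached as far as the arm can. A call with a gripper value outside its range is refused whole. The fingers move at their own pace and stop on an object; FORCE is the grip in N (left out, the last holds). Time passes only in rows, so rows that do not move let the fingers close. It gives the time, the measured TCP pose, the force, the opening and the grip force at its end, in the units of the state.
- read_state(): the state, without advancing time (a new reading comes with each control period).
- vision.grab_frame(name): name is "side" or "top"; returns (picture, depth): 384x512x3 uint8, red, green, blue; 384x512 float32, m along the optical axis (not along the pixel's ray), 0 where there is no reading.
- vision.camera_info(name): a dict with "camera_matrix" (3x3 intrinsics, pixels), "extrinsics" (4x4, takes a point from camera to world coordinates). Camera axes: x right, y down, z forward; pixel columns grow to the right and rows downward; lengths in m; the calibration is good to about 2 mm. A picture is of the moment at which its call begins. camera_info takes no time and is no camera call.
- job_done(): hands the job in; it is judged then, once.
The state is a dict: "clock": time; "q": joint angles; "joint_vel": joint speeds; "effort": joint torques, N m; "tool_pos": TCP position; "tcp_rot": TCP orientation; "contact_force": force on the tool from outside, world axes, zero at the start; "ft_torque": the same for the moment, N m; "opening": finger opening in m; "grip_force": force on a finger pad.
Only numpy, scipy, OpenCV 4.12 (cv2) and the standard library are available. Lean on these libraries where they do the work, as an engineer would, in place of code of your own. Each camera call takes 0.05 s, during which the arm holds its last target. There are 200 camera calls.

## Working session

There is one attempt and no reset: what is moved stays moved. The work goes in short steps, Python scripts to look and compute and a shell command to move; the robot and the scene stay as the last step left them, time stands still between calls to the robot, and variables do not carry over. Pictures are saved under pics/ and viewed, at most 10 in all, crops included, and the job is handed in when it is done.

```bash
ls; mkdir -p pics
python3 - <<'E'
from workcell import read_state, vision
import cv2, numpy as np
for n in("top","side"):
    im,d=vision.grab_frame(n); ci=vision.camera_info(n)
    np.savez(f"pics/{n}0.npz",im=im,d=d,K=ci["camera_matrix"],T=ci["extrinsics"])
    cv2.imwrite(f"pics/{n}0.png",cv2.resize(im[:,:,::-1],(800,600),interpolation=cv2.INTER_CUBIC))
    print(n,np.round(ci["camera_matrix"],1).tolist(),np.round(ci["extrinsics"],3).tolist())
print(read_state())
E
```

```text
pics
top [[440.9, 0.0, 258.6], [0.0, 440.9, 191.5], [0.0, 0.0, 1.0]] [[0.025, -0.994, 0.106, 0.415], [-1.0, -0.024, 0.009, -0.023], [-0.007, -0.106, -0.994, 1.185], [0.0, 0.0, 0.0, 1.0]]
side [[360.2, 0.0, 256.0], [0.0, 360.2, 190.5], [0.0, 0.0, 1.0]] [[0.787, -0.402, 0.467, 0.153], [-0.616, -0.487, 0.619, -0.557], [-0.021, -0.775, -0.632, 0.59], [0.0, 0.0, 0.0, 1.0]]
{'clock': 0.1, 'q': array([ 1.13511239e+00,  2.64715297e-01,  1.60522874e+00, -2.97749329e-05,
        1.27371502e+00, -3.68990251e-02]), 'joint_vel': array([-0.00042199, -0.00264634, -0.00284031,  0.00048587, -0.00047989,
       -0.00019712]), 'effort': array([ 9.47500484e-05, -5.16708148e+01, -3.68587911e+01, -1.92689627e-04,
        6.46429180e-03,  1.77270158e-05]), 'tool_pos': array([0.26183292, 0.62143134, 0.23006597]), 'tcp_rot': array([ 1.98069469e-01,  9.80187440e-01, -1.00782334e-03, -2.28035874e-04]), 'contact_force': array([ 0.09083984, -0.87810807, -0.45470882]), 'ft_torque': array([-0.03275527,  0.03543888, -0.02733627]), 'grip_force': 0.0, 'opening': 0.08549371320601253}
```

View pics/top0.png

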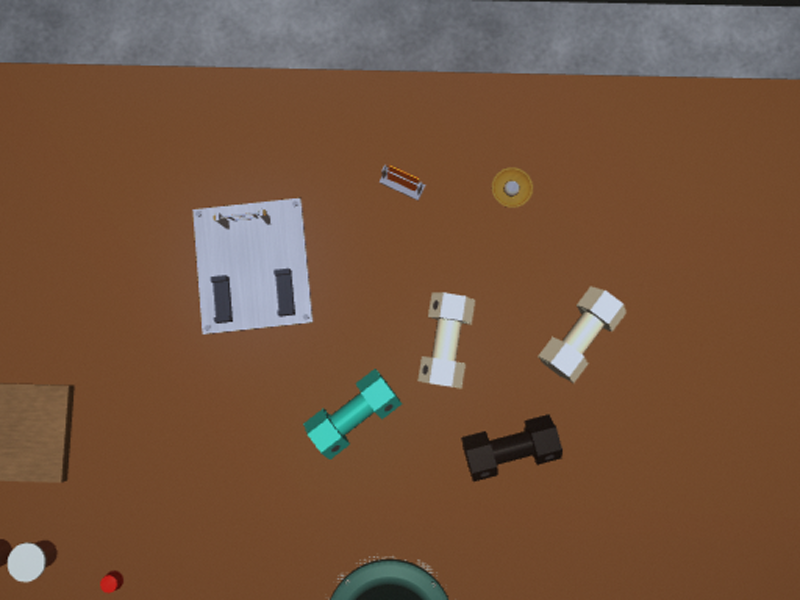

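View pics/side0.png

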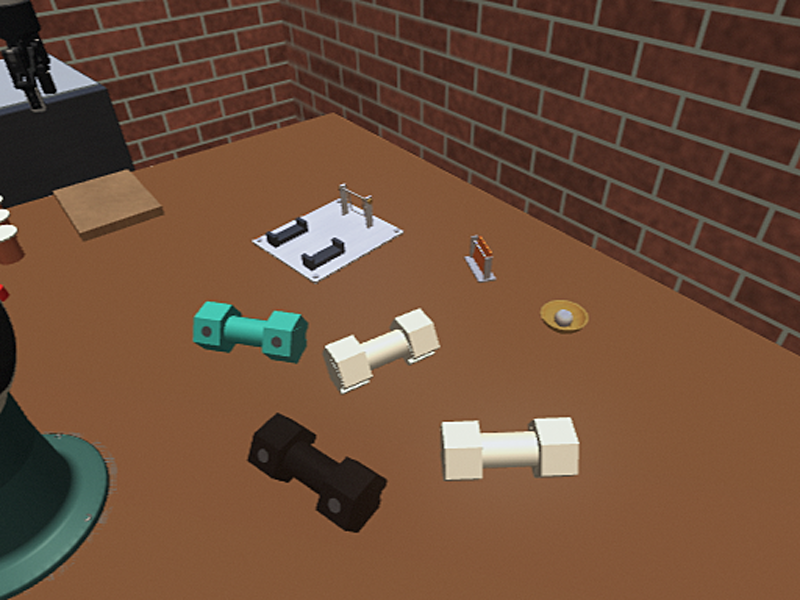

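Two white candidates: A at top (447,340) and B at top (583,335). A shows dark round dowel ends on its left upper flats (435,303) and (425,370), so A looks like the slotted one. The turquoise and black ones are excluded. One enlarged crop should confirm this, and I'll measure at the same time.

```bash
cat > h.py <<'E'
import numpy as np, cv2
from workcell import read_state, vision
def grab(n):
    im,d=vision.grab_frame(n); ci=vision.camera_info(n)
    return im,d,np.array(ci["camera_matrix"]),np.array(ci["extrinsics"])
def load(n):
    z=np.load(f"pics/{n}.npz"); return z["im"],z["d"],z["K"],z["T"]
def cloud(d,K,T):
    v,u=np.indices(d.shape); P=np.stack([(u-K[0,2])/K[0,0]*d,(v-K[1,2])/K[1,1]*d,d],-1)
    return P@T[:3,:3].T+T[:3,3]
def ray(uv,K,T,z):
    uv=np.atleast_2d(np.asarray(uv,float)); r=np.c_[(uv-K[:2,2])/K[0,0],np.ones(len(uv))]@T[:3,:3].T
    return T[:3,3]+r*((z-T[2,3])/r[:,2])[:,None]
def white(im):
    h=cv2.cvtColor(im,cv2.COLOR_RGB2HSV); return ((h[...,1]<100)&(h[...,2]>150))
E
python3 - <<'E'
from h import *
im,d,K,T=load("top0"); s,ds,Ks,Ts=load("side0")
a=cv2.resize(im[180:255,255:405],(800,400),interpolation=cv2.INTER_CUBIC)
b=cv2.resize(s[190:315,200:380],(288,200),interpolation=cv2.INTER_CUBIC)
c=np.zeros((600,800,3),np.uint8); c[:400]=a; c[400:,:288]=b
cv2.imwrite("pics/crop1.png",c[:,:,::-1])
P=cloud(d,K,T)
print("table z",np.median(P[260:300,100:180,2]), "depth zeros",(d==0).mean())
for name,(r0,r1,c0,c1) in {"A":(180,255,262,310),"B":(180,250,340,405)}.items():
    Q=P[r0:r1,c0:c1].reshape(-1,3); m=Q[:,2]>0.055; 
    X=Q[m]; print(name,m.sum(),"z",np.percentile(X[:,2],[5,50,95]).round(4))
    r=cv2.minAreaRect((X[:,:2]*1000).astype(np.float32)); print(r, X.mean(0).round(4))
    w,v=np.linalg.eigh(np.cov(X[:,:2].T)); print("axis deg",np.degrees(np.arctan2(v[1,1],v[0,1])))
# frame base plate
h=cv2.cvtColor(im,cv2.COLOR_RGB2HSV)
roi=np.zeros(d.shape,bool); roi[120:220,115:205]=1
m=(roi&(h[...,1]<80)).astype(np.uint8)
m=cv2.morphologyEx(m,cv2.MORPH_CLOSE,np.ones((9,9)))
cs,_=cv2.findContours(m,0,2); cc=max(cs,key=cv2.contourArea); 
q=ray(cc[:,0],K,T,0.006); r=cv2.minAreaRect((q[:,:2]*1000).astype(np.float32)); print("plate",r)
dk=(roi&(h[...,2]<80)).astype(np.uint8)
cs,_=cv2.findContours(dk,0,2)
for x in cs:
    if cv2.contourArea(x)>60: print("saddle",cv2.minAreaRect((ray(x[:,0],K,T,0.022)[:,:2]*1000).astype(np.float32)))
for n,p in {"A dowels":[(435,303),(425,370)]}.items(): print(n,ray(np.array(p)*.64,K,T,.048))
E
```

```text
table z 0.00044330713849893844 depth zeros 0.0038655598958333335
A 649 z [0.0564 0.0638 0.0683]
((473.8016662597656, -71.89109802246094), (76.11990356445312, 149.5590362548828), 80.3484878540039) [ 0.4702 -0.0814  0.0943]
axis deg 170.3474190538827
B 667 z [0.0565 0.0637 0.0685]
((443.11383056640625, -212.51019287109375), (107.88731384277344, 367.06488037109375), 24.82372283935547) [ 0.4854 -0.3005  0.0951]
axis deg 125.35939418027662
plate ((594.6015625, 253.7199249267578), (221.0520782470703, 191.89517211914062), 7.681289196014404)
saddle ((532.2699584960938, 297.65802001953125), (77.88741302490234, 27.0071964263916), 7.672366619110107)
saddle ((546.4115600585938, 191.17759704589844), (77.33351135253906, 25.526260375976562), 9.09885025024414)
A dowels [[ 0.53133379 -0.06390659  0.048     ]
 [ 0.42039928 -0.04976601  0.048     ]]
```

View pics/crop1.png

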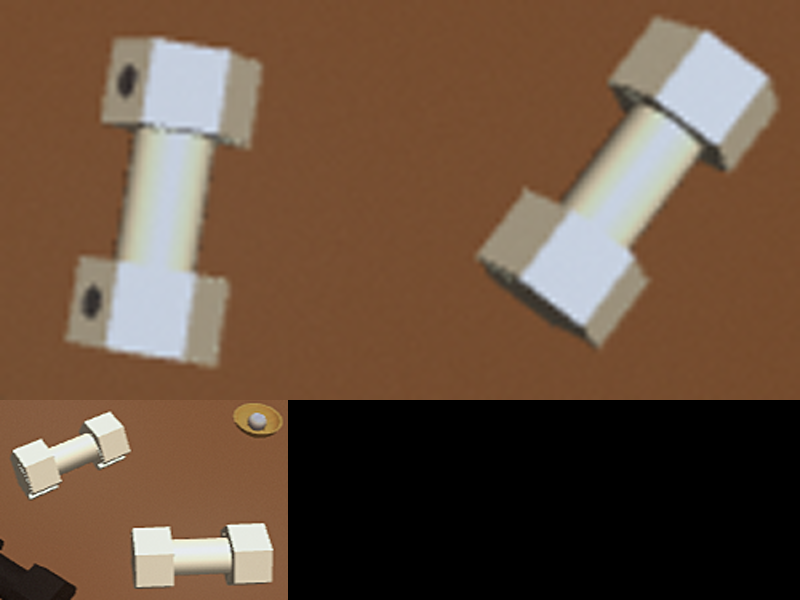

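The crop confirms A (left, full-frame top pixel about (286,217)): it has a dowel end in each head, on the flat facing upper-left (+y). B has none, so it is the plain block. A's slot therefore faces down towards -y, and the block must roll with its top moving towards +y, 120° about its axis. Next I'll refine the poses.

```bash
cat >> h.py <<'E'
def block(im,d,K,T,roi,zt=0.064):
    "pose of the block from the flat top faces (depth plane at zt), by minAreaRect and by pixel-ray"
    P=cloud(d,K,T); m=(abs(P[...,2]-zt)<0.0045)&white(im); k=np.zeros(m.shape,bool); r0,r1,c0,c1=roi; k[r0:r1,c0:c1]=1; m&=k
    m=cv2.morphologyEx(m.astype(np.uint8),cv2.MORPH_OPEN,np.ones((3,3)))
    v,u=np.nonzero(m); q=ray(np.c_[u,v],K,T,zt)[:,:2]*1000
    # per-head centroids -> axis
    a=q-q.mean(0); w,V=np.linalg.eigh(np.cov(a.T)); t=a@V[:,1]; mid=(t.min()+t.max())/2
    c1,c2=q[t>mid].mean(0),q[t<=mid].mean(0); dd=c1-c2
    if dd[0]<0: dd=-dd
    return (c1+c2)/2, np.degrees(np.arctan2(dd[1],dd[0])), np.linalg.norm(dd), cv2.minAreaRect(q.astype(np.float32)),len(q)
E
python3 - <<'E'
from h import *
im,d,K,T=load("top0")
print(block(im,d,K,T,(180,255,262,310)))
# bright top face only
hsv=cv2.cvtColor(im,cv2.COLOR_RGB2HSV); print(im[200,289],im[236,281],im[220,285],im[200,300])
P=cloud(d,K,T); roi=np.zeros(d.shape,bool); roi[120:220,115:205]=1
m=roi&(hsv[...,2]<80)
X=P[m]; print("saddle z",np.percentile(X[:,2],[5,25,50,75,95]).round(4))
# saddle floor pixels: z~0.016
f=m&(abs(P[...,2]-0.016)<0.004)
n,l,s,c=cv2.connectedComponentsWithStats(f.astype(np.uint8))
for i in range(1,n):
    if s[i,4]>30:
        v,u=np.nonzero(l==i); q=ray(np.c_[u,v],K,T,.016)[:,:2]*1000; print(s[i,4],q.mean(0),cv2.minAreaRect(q.astype(np.float32)))
# side cam: block A waist/heads on the cloud
s,ds,Ks,Ts=load("side0"); Q=cloud(ds,Ks,Ts); w=white(s); roi=np.zeros(ds.shape,bool); roi[190:255,200:290]=1
X=Q[w&roi&(abs(Q[...,2]-.064)<.004)]; print("side A top",len(X),X.mean(0),"tableZ",np.median(Q[300:320,300:400,2]))
E
```

```text
(array([471.65418649, -84.93302503]), np.float64(-7.77310799123632), np.float64(108.06792159514258), ((471.89520263671875, -84.25669860839844), (41.060272216796875, 149.15798950195312), 82.02336120605469), 465)
[197 207 222] [197 206 221] [198 208 221] [157 146 126]
saddle z [0.0123 0.0156 0.0176 0.024  0.0324]
179 [548.51173717 191.75094578] ((548.7286376953125, 191.97305297851562), (59.87240982055664, 23.506275177001953), 7.716562747955322)
187 [534.29200788 298.3869032 ] ((536.5388793945312, 298.64459228515625), (67.61894989013672, 24.831144332885742), 7.848300933837891)
side A top 521 [ 0.46894874 -0.08617977  0.06334172] tableZ -0.00034873692538778256
```

```bash
python3 -m jog '[{"x":0.012,"y":-0.037,"wz":0.0131,"hand":0.2},{"x":0.012,"y":-0.037,"wz":0.0131,"hand":0.2},{"x":0.012,"y":-0.037,"wz":0.0131,"hand":0.2},{"x":0.012,"y":-0.037,"wz":0.0131,"hand":0.2},{"x":0.012,"y":-0.037,"wz":0.0131,"hand":0.2},{"x":0.012,"y":-0.037,"wz":0.0131,"hand":0.2},{"x":0.012,"y":-0.037,"wz":0.0131,"hand":0.2},{"x":0.012,"y":-0.037,"wz":0.0131,"hand":0.2},{"x":0.012,"y":-0.037,"wz":0.0131,"hand":0.2},{"x":0.012,"y":-0.037,"wz":0.0131,"hand":0.2},{"x":0.009,"y":-0.037,"wz":0.0131,"hand":0.2},{"x":0.009,"y":-0.037,"wz":0.0131,"hand":0.2},{"x":0.009,"y":-0.037,"wz":0.0131,"hand":0.2},{"x":0.009,"y":-0.037,"wz":0.0131,"hand":0.2},{"x":0.009,"y":-0.037,"wz":0.0131,"hand":0.2},{"x":0.009,"y":-0.037,"wz":0.0131,"hand":0.2},{"x":0.009,"y":-0.037,"wz":0.0131,"hand":0.2},{"x":0.009,"y":-0.037,"wz":0.0131,"hand":0.2},{"x":0.009,"y":-0.037,"wz":0.0131,"hand":0.2},{"x":0.004,"y":-0.035,"wz":0.0131,"hand":0.2}]' 80
```

```text
validation failed for argument at $[0]...
```

```bash
python3 -m jog '[{"hand":0.2,"x":0.012,"y":-0.037,"z":0,"wx":0,"wy":0,"wz":0.013}]' 80; python3 -m jog --help | head -30
```

```text
clock: 0.18
tool_pos: [0.2724, 0.5889, 0.2297]
tcp_rot: [0.19, 0.982, 0.001, -0.001]
contact_force: [1.4, -0.3, 0.2]
opening: 0.0756
grip_force: 0.0invalid input: not JSON, or not a number
```

```bash
python3 -m jog '[{"hand":0.2,"x":0.012,"y":-0.037,"z":0,"wx":0,"wy":0,"wz":0.013},{"hand":0.2,"x":0.012,"y":-0.037,"z":0,"wx":0,"wy":0,"wz":0.013},{"hand":0.2,"x":0.012,"y":-0.037,"z":0,"wx":0,"wy":0,"wz":0.013},{"hand":0.2,"x":0.012,"y":-0.037,"z":0,"wx":0,"wy":0,"wz":0.013},{"hand":0.2,"x":0.012,"y":-0.037,"z":0,"wx":0,"wy":0,"wz":0.013},{"hand":0.2,"x":0.012,"y":-0.037,"z":0,"wx":0,"wy":0,"wz":0.013},{"hand":0.2,"x":0.012,"y":-0.037,"z":0,"wx":0,"wy":0,"wz":0.013},{"hand":0.2,"x":0.012,"y":-0.037,"z":0,"wx":0,"wy":0,"wz":0.013},{"hand":0.2,"x":0.012,"y":-0.037,"z":0,"wx":0,"wy":0,"wz":0.013},{"hand":0.2,"x":0.012,"y":-0.037,"z":0,"wx":0,"wy":0,"wz":0.013},{"hand":0.2,"x":0.009,"y":-0.037,"z":0,"wx":0,"wy":0,"wz":0.013},{"hand":0.2,"x":0.009,"y":-0.037,"z":0,"wx":0,"wy":0,"wz":0.013},{"hand":0.2,"x":0.009,"y":-0.037,"z":0,"wx":0,"wy":0,"wz":0.013},{"hand":0.2,"x":0.009,"y":-0.037,"z":0,"wx":0,"wy":0,"wz":0.013},{"hand":0.2,"x":0.009,"y":-0.037,"z":0,"wx":0,"wy":0,"wz":0.013},{"hand":0.2,"x":0.009,"y":-0.037,"z":0,"wx":0,"wy":0,"wz":0.013},{"hand":0.2,"x":0.009,"y":-0.037,"z":0,"wx":0,"wy":0,"wz":0.013},{"hand":0.2,"x":0.006,"y":-0.037,"z":0,"wx":0,"wy":0,"wz":0.013},{"hand":0.2,"x":0.004,"y":-0.037,"z":0,"wx":0,"wy":0,"wz":0.013}]' 80
```

```text
clock: 1.77
tool_pos: [0.467, -0.1199, 0.231]
tcp_rot: [0.069, 0.998, 0.0, -0.0]
contact_force: [0.8, 0.7, 0.0]
opening: 0.051
grip_force: 0.0
```

```bash
python3 -m jog '[{"hand":0.2,"x":0,"y":0,"z":-0.015,"wx":0.0865,"wy":-0.0118,"wz":0},{"hand":0.2,"x":0,"y":0,"z":-0.015,"wx":0.0865,"wy":-0.0118,"wz":0},{"hand":0.2,"x":0,"y":0,"z":-0.015,"wx":0.0865,"wy":-0.0118,"wz":0},{"hand":0.2,"x":0,"y":0,"z":-0.015,"wx":0.0865,"wy":-0.0118,"wz":0},{"hand":0.2,"x":0,"y":0,"z":-0.015,"wx":0.0865,"wy":-0.0118,"wz":0},{"hand":0.2,"x":0,"y":0,"z":-0.015,"wx":0.0865,"wy":-0.0118,"wz":0},{"hand":0.2,"x":0,"y":0,"z":-0.02,"wx":0,"wy":0,"wz":0},{"hand":0.2,"x":0,"y":0,"z":-0.022,"wx":0,"wy":0,"wz":0},{"hand":0.2,"x":0,"y":0,"z":0,"wx":0,"wy":0,"wz":0},{"hand":0.2,"x":0,"y":0,"z":0,"wx":0,"wy":0,"wz":0}]' 80; python3 -c "
from h import *
from scipy.spatial.transform import Rotation as R
s=read_state();print(s['q'].round(3),s['tool_pos'].round(4));print(R.from_quat(s['tcp_rot']).as_matrix().round(3))"
```

```text
clock: 2.6
tool_pos: [0.4658, -0.1171, 0.0981]
tcp_rot: [0.068, 0.963, 0.259, 0.015]
contact_force: [-0.4, -0.2, 0.9]
opening: 0.0515
grip_force: 0.0
[-0.627  0.176  2.074  0.492  1.205 -2.31 ] [ 0.4658 -0.1171  0.0981]
[[-0.99   0.122  0.065]
 [ 0.138  0.856  0.498]
 [ 0.005  0.502 -0.865]]
```

```bash
python3 -m jog '[{"hand":0.2,"x":0.0014,"y":-0.006,"z":0,"wx":0,"wy":0,"wz":0},{"hand":0.2,"x":0.0007,"y":0.0056,"z":-0.0097,"wx":0,"wy":0,"wz":0},{"hand":0.2,"x":0.0007,"y":0.0056,"z":-0.0097,"wx":0,"wy":0,"wz":0},{"hand":0.2,"x":0.0007,"y":0.0056,"z":-0.0097,"wx":0,"wy":0,"wz":0},{"hand":0.2,"x":0.0007,"y":0.0056,"z":-0.0097,"wx":0,"wy":0,"wz":0},{"hand":0.2,"x":0.0007,"y":0.0056,"z":-0.0097,"wx":0,"wy":0,"wz":0},{"hand":0.2,"x":0.0007,"y":0.0056,"z":-0.0097,"wx":0,"wy":0,"wz":0},{"hand":0.2,"x":0.0007,"y":0.0056,"z":-0.0097,"wx":0,"wy":0,"wz":0},{"hand":0.2,"x":0.0007,"y":0.0028,"z":-0.0049,"wx":0,"wy":0,"wz":0},{"hand":0.2,"x":0.0003,"y":0.0028,"z":-0.0049,"wx":0,"wy":0,"wz":0},{"hand":0.2,"x":0,"y":0,"z":0,"wx":0,"wy":0,"wz":0},{"hand":0.2,"x":0,"y":0,"z":0,"wx":0,"wy":0,"wz":0}]' 80
```

```text
clock: 3.6
tool_pos: [0.4744, -0.079, 0.0214]
tcp_rot: [0.067, 0.964, 0.258, 0.017]
contact_force: [1.5, 0.1, -0.3]
opening: 0.0513
grip_force: 0.0
```

```bash
python3 -m jog '[{"hand":-0.1,"x":0,"y":0,"z":0,"wx":0,"wy":0,"wz":0},{"hand":-0.1,"x":0,"y":0,"z":0,"wx":0,"wy":0,"wz":0},{"hand":-0.2,"x":0,"y":0,"z":0,"wx":0,"wy":0,"wz":0},{"hand":-0.4,"x":0,"y":0,"z":0,"wx":0,"wy":0,"wz":0},{"hand":-1,"x":0,"y":0,"z":0,"wx":0,"wy":0,"wz":0},{"hand":-1,"x":0,"y":0,"z":0,"wx":0,"wy":0,"wz":0}]' 60
```

```text
clock: 4.1
tool_pos: [0.475, -0.0789, 0.0229]
tcp_rot: [0.067, 0.963, 0.259, 0.018]
contact_force: [0.7, 1.8, 5.4]
opening: 0.0381
grip_force: 59.8
```

```bash
python3 -m jog '[{"hand":-1,"x":0,"y":0,"z":0.002,"wx":0,"wy":0,"wz":0},{"hand":-1,"x":0,"y":0,"z":0.002,"wx":0,"wy":0,"wz":0},{"hand":-1,"x":0,"y":0,"z":0,"wx":0,"wy":0,"wz":0}]' 60;  python3 - <<'E'
from h import *
im,d,K,T=grab("side"); t,dt,Kt,Tt=grab("top"); np.savez("pics/top1.npz",im=t,d=dt,K=Kt,T=Tt)
c=np.zeros((600,800,3),np.uint8); c[:,:400]=cv2.resize(im[130:280,180:280],(400,600),interpolation=cv2.INTER_CUBIC); c[:,400:]=cv2.resize(t[160:280,250:330],(400,600),interpolation=cv2.INTER_CUBIC)
cv2.imwrite("pics/grip1.png",c[:,:,::-1]); print(read_state()["contact_force"],read_state()["tool_pos"],read_state()["opening"])
E
```

```text
clock: 4.35
tool_pos: [0.4742, -0.0797, 0.0254]
tcp_rot: [0.067, 0.964, 0.258, 0.017]
contact_force: [0.2, 0.2, -4.6]
opening: 0.038
grip_force: 60.6
[-0.38365464  0.17314194 -5.22028745] [ 0.47412737 -0.07944584  0.02520338] 0.03815697562066942
```

View pics/grip1.png

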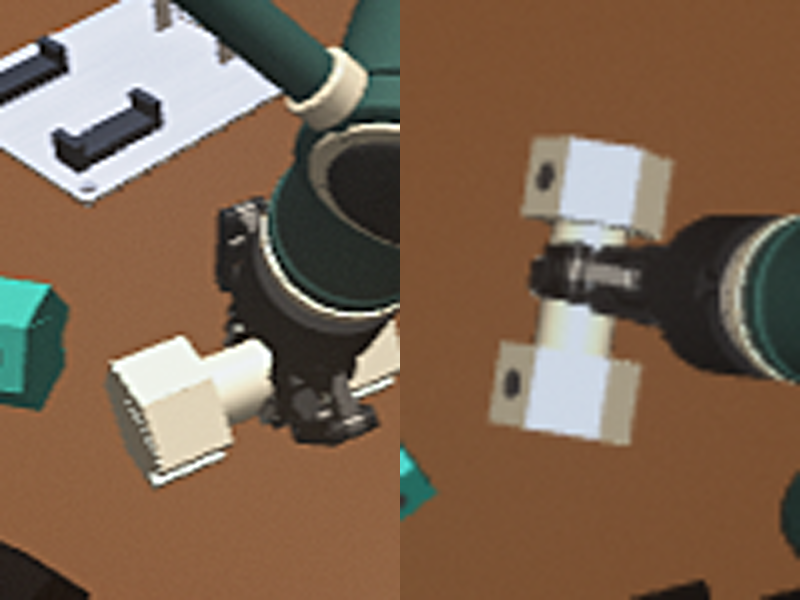

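The picture shows block A clear of the table, held at its waist with the dowels still facing +y. The force reads about 5 N, which is the block's weight. I'll lift a little and roll it 60°.

```bash
python3 -m jog '[{"hand":-1,"x":0,"y":0,"z":0.006,"wx":0,"wy":0,"wz":0},{"hand":-1,"x":0,"y":0,"z":0.006,"wx":0,"wy":0,"wz":0},{"hand":-1,"x":0,"y":-0.001,"z":0,"wx":-0.0865,"wy":0.0118,"wz":0},{"hand":-1,"x":0,"y":-0.001,"z":0,"wx":-0.0865,"wy":0.0118,"wz":0},{"hand":-1,"x":0,"y":-0.001,"z":0,"wx":-0.0865,"wy":0.0118,"wz":0},{"hand":-1,"x":0,"y":-0.001,"z":0,"wx":-0.0865,"wy":0.0118,"wz":0},{"hand":-1,"x":0,"y":-0.001,"z":0,"wx":-0.0865,"wy":0.0118,"wz":0},{"hand":-1,"x":0,"y":-0.001,"z":0,"wx":-0.0865,"wy":0.0118,"wz":0},{"hand":-1,"x":0,"y":-0.001,"z":0,"wx":-0.0865,"wy":0.0118,"wz":0},{"hand":-1,"x":0,"y":-0.001,"z":0,"wx":-0.0865,"wy":0.0118,"wz":0},{"hand":-1,"x":0,"y":-0.001,"z":0,"wx":-0.0865,"wy":0.0118,"wz":0},{"hand":-1,"x":0,"y":-0.001,"z":0,"wx":-0.0865,"wy":0.0118,"wz":0},{"hand":-1,"x":0,"y":-0.001,"z":0,"wx":-0.0865,"wy":0.0118,"wz":0},{"hand":-1,"x":0,"y":-0.001,"z":0,"wx":-0.0865,"wy":0.0118,"wz":0},{"hand":-1,"x":0,"y":0,"z":0,"wx":0,"wy":0,"wz":0},{"hand":-1,"x":0,"y":0,"z":0,"wx":0,"wy":0,"wz":0}]' 60
python3 - <<'E'
from h import *
from scipy.spatial.transform import Rotation as R
s=read_state();print(s['q'].round(3));M=R.from_quat(s['tcp_rot']).as_matrix();print(M.round(3), "tilt",np.degrees(np.arctan2(-M[2,1],-M[2,2])))
im,d,K,T=grab("top"); P=cloud(d,K,T); m=white(im); k=np.zeros(m.shape,bool); k[180:255,255:320]=1
X=P[m&k&(P[...,2]>0.04)&(P[...,2]<0.09)]; print(len(X))
# fit planes of the top faces of each head
for lo,hi in((0.4,0.445),(0.5,0.55)):
    Y=X[(X[:,0]>lo)&(X[:,0]<hi)]; top=Y[Y[:,2]>np.percentile(Y[:,2],95)-0.006]; c=top.mean(0); n=np.linalg.svd(top-c)[2][2]; n*=np.sign(n[2]); print(len(top),c.round(4),"normal",n.round(3))
E
```

```text
clock: 5.78
tool_pos: [0.474, -0.0897, 0.037]
tcp_rot: [0.066, 0.964, -0.257, -0.018]
contact_force: [-0.8, 0.7, -4.9]
opening: 0.0381
grip_force: 61.8
[ 0.114  0.228  2.156 -0.613  0.995 -0.918]
[[-0.991  0.118 -0.068]
 [ 0.137  0.859 -0.494]
 [ 0.    -0.498 -0.867]] tilt 29.888668081216352
1090
234 [ 0.4192 -0.0764  0.0785] normal [-0.025  0.005  1.   ]
248 [ 0.5257 -0.0917  0.0786] normal [0.01  0.001 1.   ]
```

```bash
python3 -m jog '[{"hand":-1,"x":0,"y":0,"z":-0.005,"wx":0,"wy":0,"wz":0},{"hand":-1,"x":0,"y":0,"z":-0.005,"wx":0,"wy":0,"wz":0},{"hand":-1,"x":0,"y":0,"z":-0.0015,"wx":0,"wy":0,"wz":0},{"hand":-1,"x":0,"y":0,"z":-0.0015,"wx":0,"wy":0,"wz":0},{"hand":-1,"x":0,"y":0,"z":-0.001,"wx":0,"wy":0,"wz":0},{"hand":-1,"x":0,"y":0,"z":0,"wx":0,"wy":0,"wz":0}]' 60
```

```text
clock: 6.33
tool_pos: [0.4742, -0.0915, 0.0234]
tcp_rot: [0.067, 0.964, -0.258, -0.017]
contact_force: [0.3, -0.3, -5.5]
opening: 0.0381
grip_force: 61.8
```

```bash
python3 -m jog '[{"hand":-1,"x":0,"y":0,"z":-0.001,"wx":0,"wy":0,"wz":0},{"hand":-1,"x":0,"y":0,"z":0,"wx":0,"wy":0,"wz":0}]' 60;python3 -m jog '[{"hand":-1,"x":0,"y":0,"z":-0.001,"wx":0,"wy":0,"wz":0},{"hand":-1,"x":0,"y":0,"z":0,"wx":0,"wy":0,"wz":0}]' 60
```

```text
clock: 6.5
tool_pos: [0.4745, -0.0914, 0.023]
tcp_rot: [0.067, 0.963, -0.259, -0.017]
contact_force: [-1.3, -0.0, -2.0]
opening: 0.038
grip_force: 62.1
clock: 6.67
tool_pos: [0.4745, -0.0915, 0.023]
tcp_rot: [0.067, 0.963, -0.259, -0.017]
contact_force: [-4.6, 1.6, 6.4]
opening: 0.0379
grip_force: 63.0
```

```bash
python3 -m jog '[{"hand":0,"x":0,"y":0,"z":0,"wx":0,"wy":0,"wz":0},{"hand":0.1,"x":0,"y":0,"z":0,"wx":0,"wy":0,"wz":0},{"hand":0.2,"x":0,"y":0,"z":0,"wx":0,"wy":0,"wz":0},{"hand":0.2,"x":0,"y":0,"z":0,"wx":0,"wy":0,"wz":0},{"hand":0.2,"x":0,"y":0,"z":0,"wx":0,"wy":0,"wz":0},{"hand":0.2,"x":0.0005,"y":0.0037,"z":0.0065,"wx":0,"wy":0,"wz":0},{"hand":0.2,"x":0.001,"y":0.0074,"z":0.013,"wx":0,"wy":0,"wz":0},{"hand":0.2,"x":0.001,"y":0.0074,"z":0.013,"wx":0,"wy":0,"wz":0},{"hand":0.2,"x":0.001,"y":0.0074,"z":0.013,"wx":0,"wy":0,"wz":0},{"hand":0.2,"x":0.001,"y":0.0074,"z":0.013,"wx":0,"wy":0,"wz":0},{"hand":0.2,"x":0.001,"y":0.0074,"z":0.013,"wx":0,"wy":0,"wz":0},{"hand":0.2,"x":0,"y":0,"z":0.015,"wx":0,"wy":0,"wz":0}]'
python3 - <<'E'
from h import *
im,d,K,T=grab("top"); np.savez("pics/top2.npz",im=im,d=d,K=K,T=T)
print(block(im,d,K,T,(175,260,255,320)))
s,_,Ks,Ts=grab("side"); c=np.zeros((600,800,3),np.uint8)
c[:,:400]=cv2.resize(im[170:260,260:320],(400,600),interpolation=cv2.INTER_CUBIC); c[:,400:]=cv2.resize(s[160:280,200:280],(400,600),interpolation=cv2.INTER_CUBIC)
cv2.imwrite("pics/roll1.png",c[:,:,::-1]); print(read_state()["tool_pos"])
E
```

```text
clock: 7.67
tool_pos: [0.4801, -0.0492, 0.1089]
tcp_rot: [0.066, 0.964, -0.258, -0.017]
contact_force: [-1.1, -0.4, 1.4]
opening: 0.0512
grip_force: 0.0
(array([473.99347453, -85.20124115]), np.float64(-8.474148003314294), np.float64(109.49426351320052), ((472.8621826171875, -85.2447738647461), (42.37139129638672, 148.77020263671875), 81.72289276123047), 466)
[ 0.48221859 -0.0496606   0.11081597]
```

View pics/roll1.png

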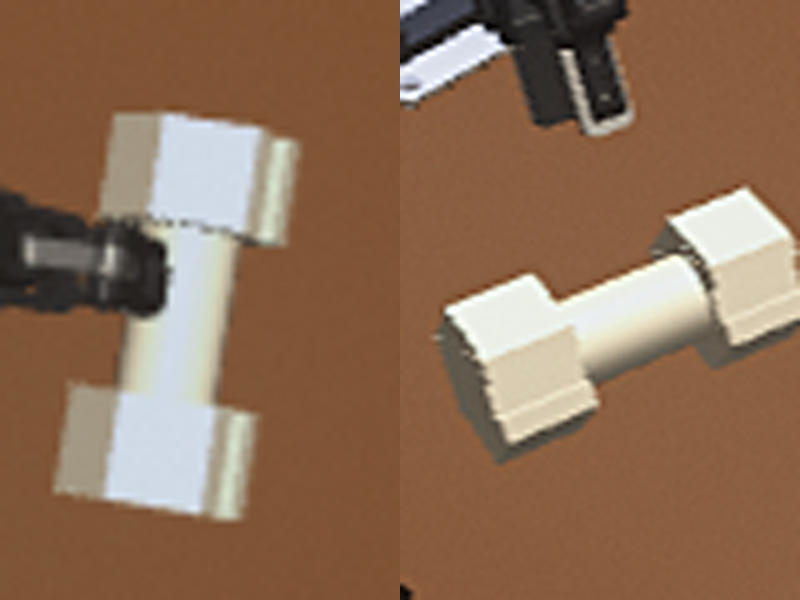

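The picture shows the block flat, with the slotted flat now on the upper right face (-y side, 60° from up). One more 60° roll the same way.

```bash
python3 -m jog '[{"hand":0.2,"x":-0.0011,"y":-0.0062,"z":0,"wx":0.0865,"wy":-0.0118,"wz":0},{"hand":0.2,"x":-0.0011,"y":-0.0062,"z":0,"wx":0.0865,"wy":-0.0118,"wz":0},{"hand":0.2,"x":-0.0011,"y":-0.0062,"z":0,"wx":0.0865,"wy":-0.0118,"wz":0},{"hand":0.2,"x":-0.0011,"y":-0.0062,"z":0,"wx":0.0865,"wy":-0.0118,"wz":0},{"hand":0.2,"x":-0.0011,"y":-0.0062,"z":0,"wx":0.0865,"wy":-0.0118,"wz":0},{"hand":0.2,"x":-0.0011,"y":-0.0062,"z":0,"wx":0.0865,"wy":-0.0118,"wz":0},{"hand":0.2,"x":-0.0011,"y":-0.0062,"z":0,"wx":0.0865,"wy":-0.0118,"wz":0},{"hand":0.2,"x":-0.0011,"y":-0.0062,"z":0,"wx":0.0865,"wy":-0.0118,"wz":0},{"hand":0.2,"x":-0.0011,"y":-0.0062,"z":0,"wx":0.0865,"wy":-0.0118,"wz":0},{"hand":0.2,"x":-0.0011,"y":-0.0062,"z":0,"wx":0.0865,"wy":-0.0118,"wz":0},{"hand":0.2,"x":-0.0011,"y":-0.0062,"z":0,"wx":0.0865,"wy":-0.0118,"wz":0},{"hand":0.2,"x":-0.0011,"y":-0.0062,"z":0,"wx":0.0865,"wy":-0.0118,"wz":0},{"hand":0.2,"x":0,"y":0,"z":-0.013,"wx":0,"wy":0,"wz":0},{"hand":0.2,"x":0,"y":0,"z":0,"wx":0,"wy":0,"wz":0},{"hand":0.2,"x":0,"y":0,"z":0,"wx":0,"wy":0,"wz":0}]'; python3 -c "
from h import *
s=read_state();print(s['q'].round(3),s['tool_pos'].round(4),s['tcp_rot'].round(3))"
```

```text
clock: 9.02
tool_pos: [0.4653, -0.1239, 0.0935]
tcp_rot: [0.068, 0.963, 0.259, 0.015]
contact_force: [0.2, 0.8, -0.2]
opening: 0.0514
grip_force: 0.0
[-0.637  0.188  2.07   0.488  1.201 -2.32 ] [ 0.4653 -0.1239  0.0935] [0.068 0.963 0.259 0.015]
```

```bash
python3 -m jog '[{"hand":0.2,"x":0.004,"y":0.0026,"z":0,"wx":0,"wy":0,"wz":0},{"hand":0.2,"x":0.0007,"y":0.0056,"z":-0.0097,"wx":0,"wy":0,"wz":0},{"hand":0.2,"x":0.0007,"y":0.0056,"z":-0.0097,"wx":0,"wy":0,"wz":0},{"hand":0.2,"x":0.0007,"y":0.0056,"z":-0.0097,"wx":0,"wy":0,"wz":0},{"hand":0.2,"x":0.0007,"y":0.0056,"z":-0.0097,"wx":0,"wy":0,"wz":0},{"hand":0.2,"x":0.0007,"y":0.0056,"z":-0.0097,"wx":0,"wy":0,"wz":0},{"hand":0.2,"x":0.0007,"y":0.0056,"z":-0.0097,"wx":0,"wy":0,"wz":0},{"hand":0.2,"x":0.0007,"y":0.0056,"z":-0.0097,"wx":0,"wy":0,"wz":0},{"hand":0.2,"x":0.0004,"y":0.003,"z":-0.0045,"wx":0,"wy":0,"wz":0},{"hand":0.2,"x":0,"y":0,"z":0,"wx":0,"wy":0,"wz":0},{"hand":0.2,"x":0,"y":0,"z":0,"wx":0,"wy":0,"wz":0}]'
```

```text
clock: 9.93
tool_pos: [0.4758, -0.0798, 0.0223]
tcp_rot: [0.067, 0.964, 0.259, 0.017]
contact_force: [-0.5, -0.2, 0.4]
opening: 0.0512
grip_force: 0.0
```

```bash
python3 -m jog '[{"hand":0.1,"x":0,"y":0.0005,"z":-0.001,"wx":0,"wy":0,"wz":0},{"hand":-0.1,"x":0,"y":0,"z":0,"wx":0,"wy":0,"wz":0},{"hand":-0.2,"x":0,"y":0,"z":0,"wx":0,"wy":0,"wz":0},{"hand":-0.4,"x":0,"y":0,"z":0,"wx":0,"wy":0,"wz":0},{"hand":-1,"x":0,"y":0,"z":0,"wx":0,"wy":0,"wz":0},{"hand":-1,"x":0,"y":0,"z":0,"wx":0,"wy":0,"wz":0},{"hand":-1,"x":0,"y":0,"z":0.002,"wx":0,"wy":0,"wz":0},{"hand":-1,"x":0,"y":0,"z":0.003,"wx":0,"wy":0,"wz":0},{"hand":-1,"x":0,"y":0,"z":0,"wx":0,"wy":0,"wz":0}]' 60
```

```text
clock: 10.68
tool_pos: [0.4753, -0.0791, 0.0263]
tcp_rot: [0.067, 0.964, 0.258, 0.016]
contact_force: [-0.3, 0.4, -4.9]
opening: 0.0382
grip_force: 60.8
```

```bash
python3 -m jog '[{"hand":-1,"x":0,"y":0,"z":0.006,"wx":0,"wy":0,"wz":0},{"hand":-1,"x":0,"y":0,"z":0.005,"wx":0,"wy":0,"wz":0},{"hand":-1,"x":0,"y":-0.001,"z":0,"wx":-0.0865,"wy":0.0118,"wz":0},{"hand":-1,"x":0,"y":-0.001,"z":0,"wx":-0.0865,"wy":0.0118,"wz":0},{"hand":-1,"x":0,"y":-0.001,"z":0,"wx":-0.0865,"wy":0.0118,"wz":0},{"hand":-1,"x":0,"y":-0.001,"z":0,"wx":-0.0865,"wy":0.0118,"wz":0},{"hand":-1,"x":0,"y":-0.001,"z":0,"wx":-0.0865,"wy":0.0118,"wz":0},{"hand":-1,"x":0,"y":-0.001,"z":0,"wx":-0.0865,"wy":0.0118,"wz":0},{"hand":-1,"x":0,"y":-0.001,"z":0,"wx":-0.0865,"wy":0.0118,"wz":0},{"hand":-1,"x":0,"y":-0.001,"z":0,"wx":-0.0865,"wy":0.0118,"wz":0},{"hand":-1,"x":0,"y":-0.001,"z":0,"wx":-0.0865,"wy":0.0118,"wz":0},{"hand":-1,"x":0,"y":-0.001,"z":0,"wx":-0.0865,"wy":0.0118,"wz":0},{"hand":-1,"x":0,"y":-0.001,"z":0,"wx":-0.0865,"wy":0.0118,"wz":0},{"hand":-1,"x":0,"y":-0.001,"z":0,"wx":-0.0865,"wy":0.0118,"wz":0},{"hand":-1,"x":0,"y":0,"z":0,"wx":0,"wy":0,"wz":0},{"hand":-1,"x":0,"y":0,"z":0,"wx":0,"wy":0,"wz":0},{"hand":-1,"x":0,"y":0,"z":-0.005,"wx":0,"wy":0,"wz":0},{"hand":-1,"x":0,"y":0,"z":-0.005,"wx":0,"wy":0,"wz":0},{"hand":-1,"x":0,"y":0,"z":0,"wx":0,"wy":0,"wz":0}]' 60
```

```text
clock: 12.27
tool_pos: [0.4751, -0.0923, 0.0269]
tcp_rot: [0.068, 0.964, -0.258, -0.018]
contact_force: [-0.3, 0.6, -4.3]
opening: 0.0383
grip_force: 61.9
```

```bash
python3 -m jog '[{"hand":-1,"x":0,"y":0,"z":-0.0015,"wx":0,"wy":0,"wz":0},{"hand":-1,"x":0,"y":0,"z":-0.001,"wx":0,"wy":0,"wz":0},{"hand":-1,"x":0,"y":0,"z":-0.001,"wx":0,"wy":0,"wz":0},{"hand":-1,"x":0,"y":0,"z":0,"wx":0,"wy":0,"wz":0}]' 60;python3 -m jog '[{"hand":-1,"x":0,"y":0,"z":-0.001,"wx":0,"wy":0,"wz":0},{"hand":-1,"x":0,"y":0,"z":0,"wx":0,"wy":0,"wz":0}]' 60
```

```text
clock: 12.6
tool_pos: [0.4759, -0.0918, 0.0241]
tcp_rot: [0.067, 0.964, -0.258, -0.017]
contact_force: [1.2, 0.0, -5.5]
opening: 0.038
grip_force: 61.9
clock: 12.77
tool_pos: [0.476, -0.0916, 0.0231]
tcp_rot: [0.067, 0.964, -0.258, -0.017]
contact_force: [0.8, 0.2, -5.1]
opening: 0.0379
grip_force: 61.9
```

```bash
python3 -m jog '[{"hand":-1,"x":0,"y":0,"z":-0.001,"wx":0,"wy":0,"wz":0},{"hand":-1,"x":0,"y":0,"z":0,"wx":0,"wy":0,"wz":0}]' 60;python3 -m jog '[{"hand":-1,"x":0,"y":0,"z":-0.0005,"wx":0,"wy":0,"wz":0},{"hand":-1,"x":0,"y":0,"z":0,"wx":0,"wy":0,"wz":0}]' 60
```

```text
clock: 12.93
tool_pos: [0.4762, -0.0915, 0.0223]
tcp_rot: [0.067, 0.964, -0.258, -0.017]
contact_force: [0.9, 0.7, -4.0]
opening: 0.0378
grip_force: 62.3
clock: 13.1
tool_pos: [0.4762, -0.0916, 0.0223]
tcp_rot: [0.067, 0.963, -0.259, -0.017]
contact_force: [-2.6, 2.2, 1.8]
opening: 0.0379
grip_force: 62.8
```

```bash
python3 -m jog '[{"hand":0,"x":0,"y":0,"z":0,"wx":0,"wy":0,"wz":0},{"hand":0.1,"x":0,"y":0,"z":0,"wx":0,"wy":0,"wz":0},{"hand":0.2,"x":0,"y":0,"z":0,"wx":0,"wy":0,"wz":0},{"hand":0.2,"x":0,"y":0,"z":0,"wx":0,"wy":0,"wz":0},{"hand":0.2,"x":0,"y":0,"z":0,"wx":0,"wy":0,"wz":0},{"hand":0.2,"x":0.0005,"y":0.0037,"z":0.0065,"wx":0,"wy":0,"wz":0},{"hand":0.2,"x":0.001,"y":0.0074,"z":0.013,"wx":0,"wy":0,"wz":0},{"hand":0.2,"x":0.001,"y":0.0074,"z":0.013,"wx":0,"wy":0,"wz":0},{"hand":0.2,"x":0.001,"y":0.0074,"z":0.013,"wx":0,"wy":0,"wz":0},{"hand":0.2,"x":0.001,"y":0.0074,"z":0.013,"wx":0,"wy":0,"wz":0},{"hand":0.2,"x":0.001,"y":0.0074,"z":0.013,"wx":0,"wy":0,"wz":0},{"hand":0.2,"x":0,"y":0,"z":0.025,"wx":0,"wy":0,"wz":0},{"hand":0.2,"x":0,"y":0,"z":0,"wx":0,"wy":0,"wz":0}]'
python3 - <<'E'
from h import *
im,d,K,T=grab("top"); np.savez("pics/top3.npz",im=im,d=d,K=K,T=T)
print(block(im,d,K,T,(175,260,255,320)))
s,_,Ks,Ts=grab("side"); c=np.zeros((600,800,3),np.uint8)
c[:,:400]=cv2.resize(im[170:260,260:320],(400,600),interpolation=cv2.INTER_CUBIC); c[:,400:]=cv2.resize(s[160:280,200:280],(400,600),interpolation=cv2.INTER_CUBIC)
cv2.imwrite("pics/roll2.png",c[:,:,::-1]); print(read_state()["tool_pos"])
E
```

```text
clock: 14.18
tool_pos: [0.4847, -0.05, 0.1228]
tcp_rot: [0.067, 0.964, -0.258, -0.014]
contact_force: [0.8, 0.2, 0.2]
opening: 0.0509
grip_force: 0.0
(array([474.45929711, -84.59607754]), np.float64(-7.331584729398406), np.float64(108.58201085014545), ((474.5300598144531, -84.9179458618164), (42.09951400756836, 149.30841064453125), 82.5958023071289), 304)
[ 0.48263721 -0.05035818  0.1195602 ]
```

View pics/roll2.png

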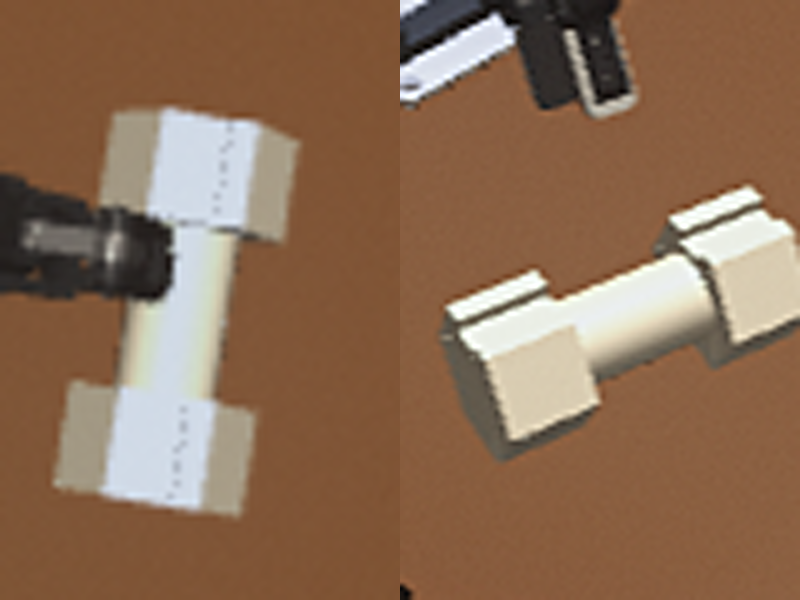

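The picture shows the slot on top of both heads, facing straight up, with the block flat on the table. Now a vertical grasp at the waist.

```bash
python3 -m jog '[{"hand":0.4,"x":-0.0013,"y":-0.0058,"z":0,"wx":0.0865,"wy":-0.0118,"wz":0},{"hand":0.4,"x":-0.0013,"y":-0.0058,"z":0,"wx":0.0865,"wy":-0.0118,"wz":0},{"hand":0.4,"x":-0.0013,"y":-0.0058,"z":0,"wx":0.0865,"wy":-0.0118,"wz":0},{"hand":0.4,"x":-0.0013,"y":-0.0058,"z":0,"wx":0.0865,"wy":-0.0118,"wz":0},{"hand":0.4,"x":-0.0013,"y":-0.0058,"z":0,"wx":0.0865,"wy":-0.0118,"wz":0},{"hand":0.4,"x":-0.0013,"y":-0.0058,"z":0,"wx":0.0865,"wy":-0.0118,"wz":0},{"hand":0.4,"x":0,"y":0,"z":0,"wx":0,"wy":0,"wz":0},{"hand":0.4,"x":0,"y":0,"z":0,"wx":0,"wy":0,"wz":0}]'; python3 -c "
from h import *
from scipy.spatial.transform import Rotation as R
s=read_state();print(s['q'].round(3),s['tool_pos'].round(4));print(R.from_quat(s['tcp_rot']).as_matrix().round(3))"
```

```text
clock: 14.95
tool_pos: [0.4725, -0.0871, 0.1173]
tcp_rot: [0.072, 0.997, -0.0, -0.001]
contact_force: [0.9, -0.1, -1.0]
opening: 0.0598
grip_force: 0.0
[-2.330e-01 -1.000e-03  2.125e+00 -1.000e-03  1.019e+00 -1.660e+00] [ 0.4725 -0.0871  0.1173]
[[-0.99   0.143 -0.002]
 [ 0.143  0.99  -0.001]
 [ 0.002 -0.001 -1.   ]]
```

```bash
python3 -m jog '[{"hand":0.4,"x":0.002,"y":0.002,"z":-0.01,"wx":0,"wy":0,"wz":0},{"hand":0.4,"x":0,"y":0,"z":-0.018,"wx":0,"wy":0,"wz":0},{"hand":0.4,"x":0,"y":0,"z":-0.018,"wx":0,"wy":0,"wz":0},{"hand":0.4,"x":0,"y":0,"z":-0.018,"wx":0,"wy":0,"wz":0},{"hand":0.4,"x":0,"y":0,"z":-0.018,"wx":0,"wy":0,"wz":0},{"hand":0.4,"x":0,"y":0,"z":-0.01,"wx":0,"wy":0,"wz":0},{"hand":0.4,"x":0,"y":0,"z":-0.008,"wx":0,"wy":0,"wz":0},{"hand":0.3,"x":0,"y":0,"z":0,"wx":0,"wy":0,"wz":0},{"hand":0.1,"x":0,"y":0,"z":0,"wx":0,"wy":0,"wz":0},{"hand":-0.1,"x":0,"y":0,"z":0,"wx":0,"wy":0,"wz":0},{"hand":-0.4,"x":0,"y":0,"z":0,"wx":0,"wy":0,"wz":0},{"hand":-1,"x":0,"y":0,"z":0,"wx":0,"wy":0,"wz":0},{"hand":-1,"x":0,"y":0,"z":0,"wx":0,"wy":0,"wz":0},{"hand":-1,"x":0,"y":0,"z":0.002,"wx":0,"wy":0,"wz":0},{"hand":-1,"x":0,"y":0,"z":0.003,"wx":0,"wy":0,"wz":0},{"hand":-1,"x":0,"y":0,"z":0,"wx":0,"wy":0,"wz":0}]' 60
```

```text
clock: 16.28
tool_pos: [0.4753, -0.0837, 0.0232]
tcp_rot: [0.07, 0.998, 0.0, -0.0]
contact_force: [-0.0, 0.7, -5.1]
opening: 0.0381
grip_force: 60.9
```

```bash
python3 -m jog '[{"hand":-1,"x":0,"y":0,"z":0.02,"wx":0,"wy":0,"wz":0},{"hand":-1,"x":0,"y":0,"z":0.03,"wx":0,"wy":0,"wz":0},{"hand":-1,"x":0,"y":0,"z":0.03,"wx":0,"wy":0,"wz":0},{"hand":-1,"x":0,"y":0,"z":0.03,"wx":0,"wy":0,"wz":0},{"hand":-1,"x":0.0047,"y":0.0235,"z":0,"wx":0,"wy":0,"wz":-0.0926},{"hand":-1,"x":0.0047,"y":0.0235,"z":0,"wx":0,"wy":0,"wz":-0.0926},{"hand":-1,"x":0.0047,"y":0.0235,"z":0,"wx":0,"wy":0,"wz":-0.0926},{"hand":-1,"x":0.0047,"y":0.0235,"z":0,"wx":0,"wy":0,"wz":-0.0926},{"hand":-1,"x":0.0047,"y":0.0235,"z":0,"wx":0,"wy":0,"wz":-0.0926},{"hand":-1,"x":0.0047,"y":0.0235,"z":0,"wx":0,"wy":0,"wz":-0.0926},{"hand":-1,"x":0.0047,"y":0.0235,"z":0,"wx":0,"wy":0,"wz":-0.0926},{"hand":-1,"x":0.0047,"y":0.0235,"z":0,"wx":0,"wy":0,"wz":-0.0926},{"hand":-1,"x":0.0047,"y":0.0235,"z":0,"wx":0,"wy":0,"wz":-0.0926},{"hand":-1,"x":0.0047,"y":0.0235,"z":0,"wx":0,"wy":0,"wz":-0.0926},{"hand":-1,"x":0.0047,"y":0.0235,"z":0,"wx":0,"wy":0,"wz":-0.0926},{"hand":-1,"x":0.0047,"y":0.0235,"z":0,"wx":0,"wy":0,"wz":-0.0926},{"hand":-1,"x":0.0047,"y":0.0235,"z":0,"wx":0,"wy":0,"wz":-0.0926},{"hand":-1,"x":0.0047,"y":0.0235,"z":0,"wx":0,"wy":0,"wz":-0.0926},{"hand":-1,"x":0,"y":0,"z":0,"wx":0,"wy":0,"wz":0},{"hand":-1,"x":0,"y":0,"z":0,"wx":0,"wy":0,"wz":0}]' 60
python3 - <<'E'
from h import *
from scipy.spatial.transform import Rotation as R
st=read_state(); M=R.from_quat(st['tcp_rot']).as_matrix();print("tool y deg",np.degrees(np.arctan2(M[1,1],M[0,1])),M[2].round(3))
im,d,K,T=grab("top"); P=cloud(d,K,T); m=white(im); tp=st["tool_pos"]; print(tp)
for zt in (tp[2]+0.047,):
    k=m&(abs(P[...,2]-zt)<0.006)&(np.hypot(P[...,0]-tp[0],P[...,1]-tp[1])<0.1)
    v,u=np.nonzero(k); X=P[k]; z0=np.median(X[:,2]); q=ray(np.c_[u,v],K,T,z0)[:,:2]*1000; print(len(q),z0,cv2.minAreaRect(q.astype(np.float32)))
    for sgn in(1,-1):
        Y=X[sgn*(X[:,1]-tp[1])>0.03]; print(Y.mean(0).round(4),len(Y))
E
```

```text
clock: 17.95
tool_pos: [0.541, 0.2462, 0.1323]
tcp_rot: [0.657, 0.754, -0.001, -0.0]
contact_force: [-1.1, -0.5, -5.9]
opening: 0.0383
grip_force: 62.2
tool y deg 7.922785740616835 [-0.001 -0.002 -1.   ]
[0.54095173 0.24617099 0.132259  ]
273 0.177062090334287 ((540.097412109375, 247.45884704589844), (42.86404037475586, 150.0503692626953), 8.22191047668457)
[0.517  0.3086 0.1773] 53
[0.5484 0.1942 0.1769] 220
```

```bash
python3 -m jog '[{"hand":-1,"x":0,"y":-0.001,"z":-0.015,"wx":0,"wy":0,"wz":0},{"hand":-1,"x":0,"y":0,"z":-0.015,"wx":0,"wy":0,"wz":0},{"hand":-1,"x":0,"y":0,"z":-0.015,"wx":0,"wy":0,"wz":0},{"hand":-1,"x":0,"y":0,"z":-0.015,"wx":0,"wy":0,"wz":0},{"hand":-1,"x":0,"y":0,"z":-0.01,"wx":0,"wy":0,"wz":0},{"hand":-1,"x":0,"y":0,"z":-0.008,"wx":0,"wy":0,"wz":0},{"hand":-1,"x":0,"y":0,"z":-0.005,"wx":0,"wy":0,"wz":0},{"hand":-1,"x":0,"y":0,"z":-0.005,"wx":0,"wy":0,"wz":0},{"hand":-1,"x":0,"y":0,"z":-0.003,"wx":0,"wy":0,"wz":0},{"hand":-1,"x":0,"y":0,"z":0,"wx":0,"wy":0,"wz":0},{"hand":-1,"x":0,"y":0,"z":0,"wx":0,"wy":0,"wz":0}]' 60
```

```text
clock: 18.92
tool_pos: [0.5418, 0.2445, 0.0426]
tcp_rot: [0.658, 0.753, 0.0, 0.0]
contact_force: [0.4, -0.3, -5.1]
opening: 0.038
grip_force: 62.3
```

```bash
python3 -m jog '[{"hand":-1,"x":0,"y":0,"z":-0.002,"wx":0,"wy":0,"wz":0},{"hand":-1,"x":0,"y":0,"z":-0.002,"wx":0,"wy":0,"wz":0},{"hand":-1,"x":0,"y":0,"z":-0.0015,"wx":0,"wy":0,"wz":0},{"hand":-1,"x":0,"y":0,"z":0,"wx":0,"wy":0,"wz":0}]' 60; python3 -m jog '[{"hand":-1,"x":0,"y":0,"z":-0.001,"wx":0,"wy":0,"wz":0},{"hand":-1,"x":0,"y":0,"z":0,"wx":0,"wy":0,"wz":0}]' 60
```

```text
clock: 19.25
tool_pos: [0.5413, 0.2443, 0.0364]
tcp_rot: [0.658, 0.753, -0.0, -0.0]
contact_force: [-0.7, 0.7, -5.1]
opening: 0.038
grip_force: 62.3
clock: 19.42
tool_pos: [0.5414, 0.2443, 0.0356]
tcp_rot: [0.658, 0.753, -0.0, -0.0]
contact_force: [-0.1, -0.3, -5.0]
opening: 0.0382
grip_force: 62.3
```

```bash
for i in 1; do :; done; python3 -m jog '[{"hand":-1,"x":0,"y":0,"z":-0.001,"wx":0,"wy":0,"wz":0},{"hand":-1,"x":0,"y":0,"z":0,"wx":0,"wy":0,"wz":0}]' 60; python3 -m jog '[{"hand":-1,"x":0,"y":0,"z":-0.0005,"wx":0,"wy":0,"wz":0},{"hand":-1,"x":0,"y":0,"z":0,"wx":0,"wy":0,"wz":0}]' 60
python3 - <<'E'
from h import *
im,d,K,T=grab("top"); np.savez("pics/top4.npz",im=im,d=d,K=K,T=T); P=cloud(d,K,T); tp=read_state()["tool_pos"]
k=white(im)&(abs(P[...,2]-.08)<.008)&(np.hypot(P[...,0]-tp[0],P[...,1]-tp[1])<.1)
for s in(1,-1):
    Y=P[k&(s*(P[...,1]-tp[1])>.03)]; print(len(Y),np.median(Y,0).round(4),Y[:,2].std().round(4))
E
```

```text
clock: 19.58
tool_pos: [0.5417, 0.2444, 0.0351]
tcp_rot: [0.658, 0.753, 0.0, 0.0]
contact_force: [-1.2, -0.5, -1.7]
opening: 0.0382
grip_force: 62.6
clock: 19.75
tool_pos: [0.5416, 0.2444, 0.0351]
tcp_rot: [0.658, 0.753, 0.0, 0.0]
contact_force: [-4.5, -2.1, 4.2]
opening: 0.0379
grip_force: 63.0
57 [0.5162 0.3068 0.0783] 0.003
282 [0.5478 0.1924 0.0779] 0.0034
```

```bash
python3 -m jog '[{"hand":-0.1,"x":0,"y":0,"z":0,"wx":0,"wy":0,"wz":0},{"hand":0,"x":0,"y":0,"z":0,"wx":0,"wy":0,"wz":0},{"hand":0.2,"x":0,"y":0,"z":0,"wx":0,"wy":0,"wz":0},{"hand":0.4,"x":0,"y":0,"z":0,"wx":0,"wy":0,"wz":0},{"hand":0.4,"x":0,"y":0,"z":0,"wx":0,"wy":0,"wz":0},{"hand":0.4,"x":0,"y":0,"z":0.005,"wx":0,"wy":0,"wz":0},{"hand":0.4,"x":0,"y":0,"z":0.015,"wx":0,"wy":0,"wz":0},{"hand":0.4,"x":0,"y":0,"z":0.02,"wx":0,"wy":0,"wz":0},{"hand":0.4,"x":0,"y":0,"z":0.03,"wx":0,"wy":0,"wz":0},{"hand":0.4,"x":0,"y":0,"z":0.03,"wx":0,"wy":0,"wz":0},{"hand":0.4,"x":0,"y":0,"z":0.03,"wx":0,"wy":0,"wz":0},{"hand":0.4,"x":-0.01,"y":0.03,"z":0.01,"wx":0,"wy":0,"wz":0},{"hand":0.4,"x":-0.01,"y":0.03,"z":0,"wx":0,"wy":0,"wz":0},{"hand":0.4,"x":-0.01,"y":0.03,"z":0,"wx":0,"wy":0,"wz":0},{"hand":0.4,"x":-0.01,"y":0.03,"z":0,"wx":0,"wy":0,"wz":0},{"hand":0.4,"x":-0.01,"y":0.03,"z":0,"wx":0,"wy":0,"wz":0},{"hand":0.4,"x":-0.01,"y":0.03,"z":0,"wx":0,"wy":0,"wz":0},{"hand":0.4,"x":0,"y":0,"z":0,"wx":0,"wy":0,"wz":0},{"hand":0.4,"x":0,"y":0,"z":0,"wx":0,"wy":0,"wz":0}]'
python3 - <<'E'
from h import *
im,d,K,T=grab("top"); s,_,_,_=grab("side"); np.savez("pics/top5.npz",im=im,d=d,K=K,T=T)
print(block(im,d,K,T,(115,225,110,210),0.0795))
c=np.zeros((600,800,3),np.uint8)
c[:,:400]=cv2.resize(im[110:230,120:200],(400,600),interpolation=cv2.INTER_CUBIC); c[:300,400:]=cv2.resize(s[100:190,150:270],(400,300),interpolation=cv2.INTER_CUBIC); c[300:,400:]=cv2.resize(im,(400,300))
cv2.imwrite("pics/end.png",c[:,:,::-1]); print(read_state()["tool_pos"])
E
```

```text
clock: 21.38
tool_pos: [0.4808, 0.4259, 0.1744]
tcp_rot: [0.656, 0.754, 0.0, 0.0]
contact_force: [0.1, 0.1, -0.5]
opening: 0.0598
grip_force: 0.0
(array([540.79052021, 245.18597729]), np.float64(-84.11078428028794), np.float64(109.15655976930962), ((542.3361206054688, 245.593017578125), (41.825801849365234, 148.20953369140625), 7.518448829650879), 287)
[0.4815973  0.42384081 0.17418215]
```

View pics/end.png

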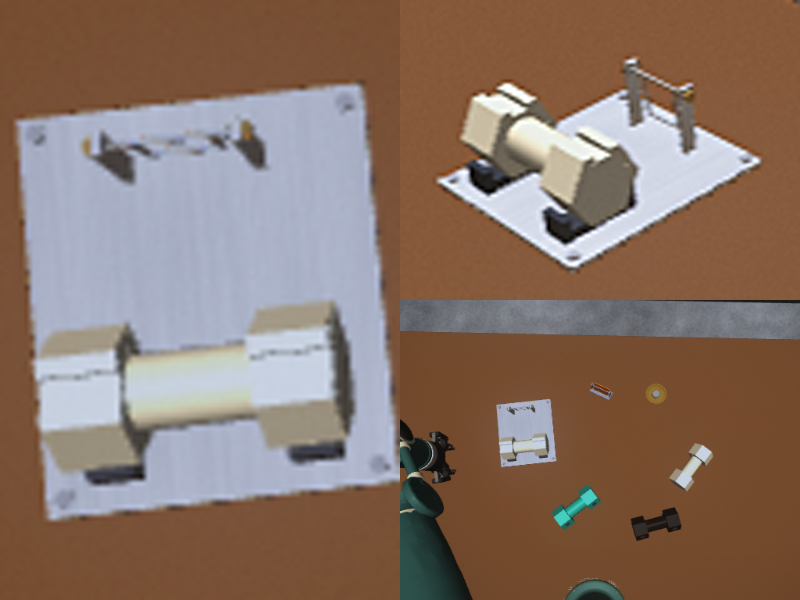

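The picture shows the block seated in both saddles, slot up. It is centred at about (0.541, 0.245) with a yaw of 7.5°, which matches the cradle. The gripper is clear and everything else is untouched.

```bash
python3 -c "
from workcell import job_done
print(job_done())"
```

```text
the job is handed in; nothing more can be done
None
```

I rolled the slotted block 120° in two 60° turns, lifting it about 15 mm off the table each time, and it rested flat with the slot up. I then laid it in both saddles of the frame, slot up, and let go at about 21 s of the 67 s allowed. Nothing was dropped, the other items look unmoved in the last picture, and the job is handed in (no verdict was returned).

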